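# Open the bayonet-locked paste keeper and bring the paste pot to its mat

## Robot

A 6-joint arm with a two-finger parallel gripper is mounted at the origin on a cart in front of the work surface, level with it; the furniture and walls round the work are solid. World frame = base frame: x ahead of the robot, y to its left, z up, the work surface at z = 0. Lengths are in mm, angles in degrees, forces in N, time in s.
With the tool pointing down it reaches from about 350 to 850 mm from the base axis. Payload 8.1 kg.
Tool frame: the origin (TCP) lies on the centre line of the jaws, within the pads' length; the fingertips stand 19 mm ahead of it and the grasp point (between the pads) is the TCP (r.tip_reach is the z of the fingertips in the tool frame, in mm); z points along the fingers, y is the line along which they close (so a half turn about z gives the same grasp; the last joint's range is limited). The gripper opens to 85 mm and grips with 20 to 120 N. Pads are 22 mm wide; open, the fingers measure 114 mm over their backs; the gripper's body (76 mm by 85 mm) begins 54 mm behind the grasp point. The pads swing forward as they close: fully open they stand 13 mm farther back than shut.
Start: joints at [-68.033, 7.471, 85.268, -0, 87.261, -4.893], TCP at [271.109, -535.262, 250.292] pointing down, gripper open.
Joint ranges: [-169.43, 169.43], [-51.17, 129.36], [1.28, 143.12], [-76.62, 256.62], [0, 156.53], [-152.29, 152.29]. Speed limits (degrees/s): [136.94, 136.94, 159.86, 180, 180, 180].

## Interface

Orientations are given as [roll, pitch, yaw] about the fixed x, y, z axes, in that order (R = Rz(yaw) Ry(pitch) Rx(roll)).
In Python, from bench import r gives the robot as it stands. The module is installed in compiled form; this text tells all that it offers.
- The arm moves only by the shell command python3 -m handwheel 'ROWS' [FORCE]. ROWS is JSON, a list of rows, each a list of 7 numbers: the shift along the tool's x, y, z in m, then the turn, a rotation vector about the tool's x, y, z in degrees, then the finger opening in m, from 0 to 0.0854. In form: [[tx, ty, tz, ax, ay, az, claw], ...]. A call has 1 to 8 rows; each row shifts and turns the commanded pose from where the row before left it, along the tool's axes as they then stand; what a row does not reach is not made up. A row lasts 1/12 s, in which the tool goes at most 41.7 mm and 7.16 degrees, less where a joint would pass 70% of its speed; a pose out of reach is approached as far as the arm can. A call with a gripper value outside its range is refused whole. The fingers move at their own pace and stop on an object; FORCE is the grip in N (left out, the last holds). Time passes only in rows, so rows that do not move let the fingers close. It gives the time, the measured TCP pose, the force, the opening and the grip force at its end, in the units of the state.
- r.sense(): the state, without advancing time (a new reading comes with each control period).
- r.snapshot(name): name is "side" or "top"; returns (picture, depth): 384x512x3 uint8, blue, green, red; 384x512 float32, mm along the optical axis (not along the pixel's ray), 0 where there is no reading.
- r.calibration(name): a dict with "vfov" (degrees; the focal length in pixels is half the picture's height over the tangent of half this angle, whatever the lens; pixels are square), "cx", "cy" (the principal point, pixels), "rvec" (rotation vector, rad) and "tvec" (3), from world to camera coordinates, as OpenCV has them. Camera axes: x right, y down, z forward; pixel columns grow to the right and rows downward; lengths in mm; the calibration is good to about 2 mm. A picture is of the moment at which its call begins. calibration takes no time and is no camera call.
- r.hand_in(): hands the job in; it is judged then, once.
The state is a dict: "time": time; "joint_pos": joint angles; "qd": joint speeds; "joint_efforts": joint torques, N m; "tool_pos": TCP position; "tcp_rot": TCP orientation; "ft_force": force on the tool from outside, world axes, zero at the start; "wrist_torque": the same for the moment, N m; "finger_gap": finger opening in mm; "grip_force": force on a finger pad.
Only numpy, scipy, OpenCV 4.12 (cv2) and the standard library are available. Lean on these libraries where they do the work, as an engineer would, in place of code of your own. Each camera call takes 0.05 s, during which the arm holds its last target. There are 200 camera calls.

## Task

Get the stoneware paste pot out for the day's pasting-up: its white keeper is closed by a sprung, domed bayonet lid, so first press the lid straight down by its black bar to free the catch, keep it down while you turn it counter-clockwise as seen from above until it comes to its stop, lift it off and lay it flat, bar up, inside the steel drip tray, clear of its rim. Then lift the pot out and stand it fully on the round cork mat. Keep the pot upright, set both things down without dropping them, and leave the scissors, tape roll and bone folder where they lie.

Things in the scene. Friction and masses are not known exactly. Their poses are not given: they have to be found in the camera images.
- paste_keeper: low white enamelled round base with steel collar, 170 mm diameter, 63 mm high, stands firm (does not move). Origin: centre of its underside, z up. Mouth and inside 128 mm in diameter; inner floor 22 mm above the origin. On the collar's outside a red mark (closed) lies towards -x, a green mark (open) 62 degrees further counter-clockwise from above.
- keeper_mouth (a point): centre of the keeper's mouth, level with the collar's top, 63 mm above the bench. Under the collar a sprung ring holds the lid's three lugs up in notches 4.5 mm deep; the three slots through which the lugs come out lie 62 degrees counter-clockwise of the notches.
- keeper_lid: blue enamelled iron domed lid, hollow, 124 mm diameter; three lugs at its lower edge reach to 75 mm radius. Origin: centre of the lower edge, z up; -x is the side with the red line. Lugs 0 to 7 mm high, dome top at 56 mm, hollow inside up to 48 mm. Locked: its x axis along the keeper's x within 3 degrees, origin 49.5 mm above the keeper's. About 0.45 kg.
- lid_bar (a point): centre of the lid's black bar handle, 72 mm above the lid's lower edge. Bar along the lid's x: 76 mm long, 18 mm wide, 59 to 84 mm above the lower edge. To free the lid: press 5.5 to 8 mm down (spring, about 9 N; bottoms at 8 mm) and keep it down, turn counter-clockwise from above by 55 to 69 degrees (69 is the hard stop), lift straight up, over the pot.
- paste_pot: open round stoneware pot, grey-brown, 72 mm diameter, 65 mm high, wall 8 to 10 mm, hollow down to 13 mm above its underside (origin: centre of the underside). It stands on the keeper's floor under the lid, rim 87 mm above the bench and 24 mm above the collar. Pinch the wall of its rim from above, one finger inside, one outside. About 0.42 kg.
- drip_tray: square stainless steel tray, 200 x 200 mm outside, 192 mm inside, rim 20 mm high, floor 4 mm thick, fixed. Origin: centre of its underside, z up, sides along x and y
- cork_mat: round brown cork mat, 124 mm diameter, 5 mm thick, fixed. Origin: centre of its underside
- bone_folder: flat cream-coloured stick 24 x 147 x 8 mm (length along y), lying in front of the keeper; bystander
- bench_scissors: scissors with red handles, 87 x 199 x 9 mm (length along y), lying on the right; bystander
- tape_roll: roll of cream tape lying flat, 103 mm diameter, 25 mm high, on the right; bystander

How it is judged:
By the outcome, as a careful person would: the job done as asked, in the order asked, and still so for the second after the job is handed in, with the robot touching nothing.
It also fails if it takes over 54 s, if anything falls off the work surface, if the arm or the gripper's body presses on something with over 40 N, if the wrist force passes 120 N, or if a joint passes its speed limit or range.

## Working session

There is one attempt and no reset: what is moved stays moved. The work goes in short steps, Python scripts to look and compute and a shell command to move; the robot and the scene stay as the last step left them, time stands still between calls to the robot, and variables do not carry over. Pictures are saved under pics/ and viewed, at most 10 in all, crops included, and the job is handed in when it is done.

```bash
mkdir -p pics
cat > h.py <<'E'
import numpy as np, cv2
from bench import r
def cam(n):
    c=r.calibration(n); f=192/np.tan(np.radians(c['vfov']/2))
    R=cv2.Rodrigues(np.array(c['rvec'],float))[0]; return f,c['cx'],c['cy'],R,np.array(c['tvec'],float).ravel()
def pt(n,u,v,d):
    f,cx,cy,R,t=cam(n); return R.T@(np.array([(u-cx)/f*d,(v-cy)/f*d,d])-t)
def onz(n,u,v,z):
    f,cx,cy,R,t=cam(n); k=R.T@np.array([(u-cx)/f,(v-cy)/f,1]); o=-R.T@t; return o+k*(z-o[2])/k[2]
def cloud(n,D):
    f,cx,cy,R,t=cam(n); v,u=np.mgrid[:384,:512]; P=np.stack([(u-cx)/f*D,(v-cy)/f*D,D],-1)-t; return P@R
E
python3 - <<'E'
from h import *
for n in("top","side"):
    p,d=r.snapshot(n); cv2.imwrite(f'pics/{n}0.png',p); np.save(f'{n}0.npy',d); print(n,r.calibration(n))
s=r.sense(); print(s)
E
```

```text
top {'vfov': 43.302278036951435, 'cx': 255.38615284849945, 'cy': 186.85083760622433, 'rvec': array([ 2.11380453, -1.65501236,  0.47007661]), 'tvec': array([-257.64758323,  434.50177682, 1657.97135793])}
side {'vfov': 55.313571376335595, 'cx': 259.2555662736869, 'cy': 190.7005747387948, 'rvec': array([ 1.96925458, -0.59649993,  0.39175663]), 'tvec': array([-484.3464605 ,  168.06762578,  958.7551218 ])}
{'time': 0.1, 'joint_pos': array([-6.80337155e+01,  7.51079975e+00,  8.53223163e+01, -1.56345647e-03,
        8.72609956e+01, -4.89262664e+00]), 'qd': array([-0.05841762, -0.13292306, -0.134337  ,  0.15105655,  0.09144372,
       -0.06030379]), 'joint_efforts': array([ 1.21419202e-03, -5.70955074e+01, -5.01940405e+01, -1.71424463e-04,
        8.25043389e-03,  6.02584282e-05]), 'tool_pos': array([ 270.92229946, -534.84303816,  249.35603621]), 'tcp_rot': array([-1.79906098e+02, -6.47079937e-03,  2.68589818e+01]), 'ft_force': array([ 0.23703719, -0.84180917,  0.43065931]), 'wrist_torque': array([ 0.01950128, -0.00343765, -0.0267375 ]), 'grip_force': 0.0, 'finger_gap': 85.41881341019403}
```

View pics/top0.png

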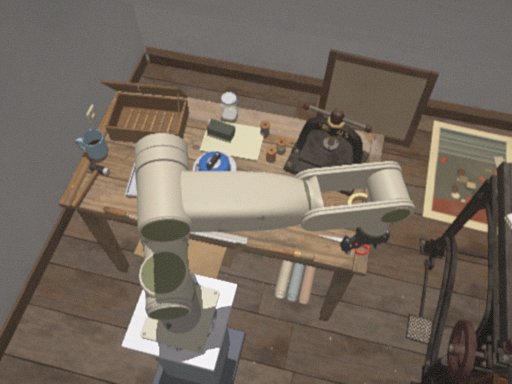

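View pics/side0.png

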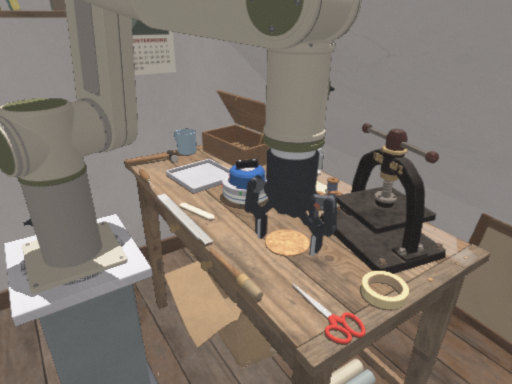

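The overview shows the keeper with its blue lid at about (245,185) side and (213,165) top. The tray is at (200,175) side and the mat at (287,242) side, and the arm hides parts of the top view. Next I'll enlarge both crops.

Run:
```python
from h import *
t=cv2.imread('pics/top0.png');s=cv2.imread('pics/side0.png')
a=cv2.resize(t[135:215,110:250],None,fx=4,fy=4,interpolation=cv2.INTER_CUBIC)
b=cv2.resize(s[145:260,160:320],None,fx=5,fy=5,interpolation=cv2.INTER_CUBIC)
cv2.imwrite('pics/a.png',a);cv2.imwrite('pics/b.png',b)
for n in("top","side"):
    D=np.load(f'{n}0.npy');P=cloud(n,D);p=cv2.imread(f'pics/{n}0.png').astype(int)
    B,G,R=p[...,0],p[...,1],p[...,2]
    m=(B>R+50)&(B>G+25)&(D>0)&(P[...,2]<150)&(P[...,2]>30)
    q=P[m]; print(n,'blue',m.sum(),q.min(0),q.max(0),np.median(q,0))
    # sphere-ish fit to the dome
    A=np.c_[2*q,np.ones(len(q))]; x=np.linalg.lstsq(A,(q**2).sum(1),rcond=None)[0]; print('sphere',x[:3],np.sqrt(x[3]+x[:3]@x[:3]))
    k=(P[...,2]>110)&(P[...,2]<145)&(D>0)&(np.hypot(P[...,0]-q[:,0].mean(),P[...,1]-q[:,1].mean())<60)
    q=P[k]; c=q[:,:2].mean(0); w=np.linalg.svd(q[:,:2]-c)[2][0]; print('bar',k.sum(),c,np.degrees(np.arctan2(w[1],w[0])),q.min(0),q.max(0),np.percentile(q[:,2],90))
```

```text
top blue 312 [515.09684077 -21.09929378  92.1425818 ] [611.32361386  96.11756057 136.76528751] [560.171073    39.32753488 105.08032203]
sphere [560.96300993  37.64720873  82.1239185 ] 49.68013590942085
bar 180 [556.48248874  37.23576979] 166.36787856859237 [515.09684077  -7.329042   110.03138007] [600.38975311  84.99226284 142.4835637 ] 137.1321827761754
side blue 454 [499.13846243 -18.01603059  60.95454813] [611.49024874  82.06262469 116.16981497] [523.49841343   8.35096628 100.80509261]
sphere [557.96886489  35.50437984  71.72030829] 56.32818816017833
bar 206 [556.74672022  33.41491292] 158.99102758129894 [523.21767789  13.23442949 110.00205117] [592.94010974  56.53738492 138.02156671] 135.57299022355022
```

View pics/a.png

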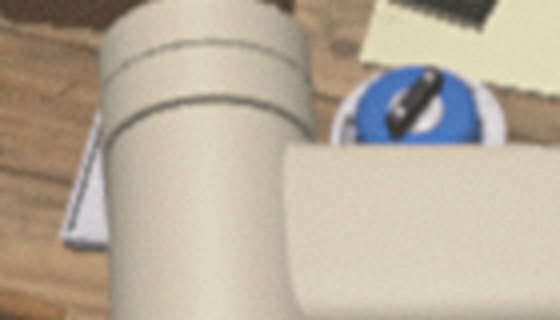

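View pics/b.png

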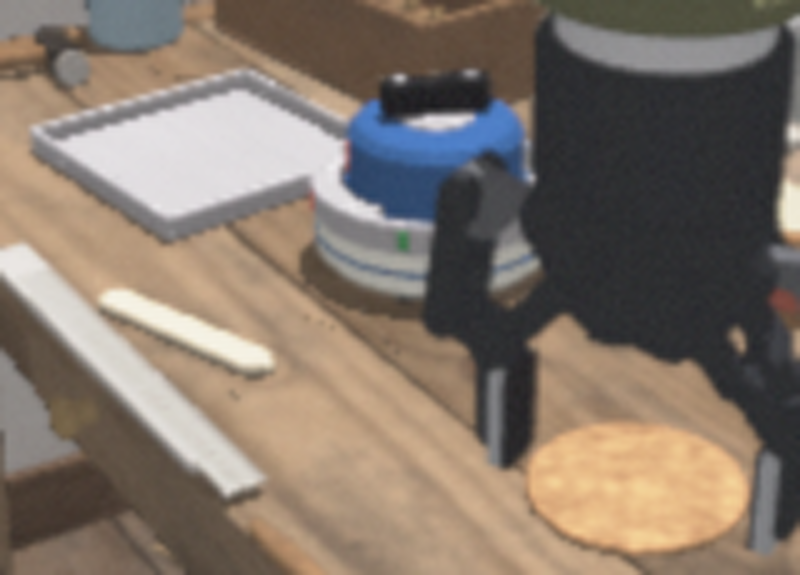

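The side crop shows the bar from (385,88) to (488,80). The red marks are at (345,155) and (313,195), the green mark at (403,241), the mat centre at (640,487), and the tray corners at (33,125), (245,70) and (168,222). In the top crop the bar runs from (395,130) to (432,72). I'll turn these into positions.

Run:
```python
from h import *
S=lambda u,v,z:onz('side',160+u/5-.4,145+v/5-.4,z).round(1)
T=lambda u,v,z:onz('top',110+u/4-.4,135+v/4-.4,z).round(1)
print('bar side',S(386,82,133.5),S(488,74,133.5),'top',T(394,130,130),T(433,72,133))
print('red col',S(313,197,55),'green',S(403,241,55),'lid red',S(345,155,85))
print('mat',[S(*p,5) for p in((528,487),(750,487),(640,422),(640,551))],S(639,487,5))
print('tray rim',S(33,125,20),S(245,70,20),S(168,222,20),'top low corner',T(62,238,10))
D=np.load('side0.npy');P=cloud('side',D);p=cv2.imread('pics/side0.png').astype(int)
# mat by height/colour
m=(p[...,2]-p[...,0]>70)&(abs(P[...,2]-4)<8)&(np.hypot(P[...,0]-S(639,487,5)[0],P[...,1]-S(639,487,5)[1])<75)
v,u=np.nonzero(m);q=np.array([onz('side',a,b,5)[:2] for a,b in zip(u,v)]);print('mat',m.sum(),cv2.minEnclosingCircle(q.astype(np.float32)),q.mean(0),np.median(P[m][:,2]))
# tray floor/rim from depth
c=S(160,150,10)
for lo,hi in((-3,11),(13,28)):
    k=(D>0)&(P[...,2]>lo)&(P[...,2]<hi)&(abs(P[...,0]-c[0])<150)&(abs(P[...,1]-c[1])<150)&(p.max(-1)-p.min(-1)<25)&(p.min(-1)>90)
    q=P[k][:,:2].astype(np.float32);print('tray',k.sum(),cv2.minAreaRect(q),np.median(P[k][:,2]))
# keeper collar ring
k=(D>0)&(abs(P[...,2]-62)<4)&(np.hypot(P[...,0]-558,P[...,1]-36)<95)
q=P[k];x=np.linalg.lstsq(np.c_[2*q[:,:2],np.ones(len(q))],(q[:,:2]**2).sum(1),rcond=None)[0];print('ring',k.sum(),x[:2],np.sqrt(x[2]+x[:2]@x[:2]))
print('floor around',np.median(P[(D>0)&(abs(P[...,2])<12)&(abs(P[...,0]-450)<60)&(abs(P[...,1]+20)<80)][:,2]))
```

```text
bar side [529.5  52.  133.5] [594.6  28.2 133.5] top [519.5  45.3 130. ] [590.   27.4 133. ]
red col [481.5  68.6  55. ] green [498.3 -19.2  55. ] lid red [501.2  58.7  85. ]
mat [array([ 449.9, -229.2,    5. ]), array([ 554. , -296.5,    5. ]), array([ 543.9, -210.4,    5. ]), array([ 465.7, -309.6,    5. ])] [ 501.9 -262.8    5. ]
tray rim [396.7 361.3  20. ] [588.2 377.9  20. ] [411.9 151.5  20. ] top low corner [393.3 354.   10. ]
mat 911 ((502.27447509765625, -258.88775634765625), 63.77515411376953) [ 501.25747718 -260.76033359] 6.5848296207239905
tray 984 ((468.2085876464844, 278.8829345703125), (275.2413635253906, 295.3123779296875), 89.24925231933594) 6.421789784920154
tray 295 ((500.4032897949219, 265.0570068359375), (202.91636657714844, 207.62033081054688), 6.110098361968994) 18.916987780886735
ring 184 [554.49540899  38.97032913] 69.75396979766569
floor around 1.0382740742083079
```

```bash
python3 - <<'E'
from h import *
D=np.load('side0.npy');P=cloud('side',D)
for zl,zh in((15,60),(60,200),(200,500)):
    k=(D>0)&(P[...,2]>zl)&(P[...,2]<zh)&(P[...,0]>300)&(P[...,0]<1100)&(abs(P[...,1])<700); q=P[k]
    H=np.histogram2d(q[:,0],q[:,1],bins=[np.arange(300,1101,50),np.arange(-700,701,50)])[0].astype(int)
    print(zl,zh); print('\n'.join(f'{300+50*i:4d} '+''.join('.' if c==0 else '+' if c<8 else '#' for c in row) for i,row in enumerate(H)))
E
python3 -m handwheel '[[0,0,0,0,0,6.7,0.085],[0,0,0,0,0,6.7,0.085],[0,0,0,0,0,6.7,0.085],[0,0,0,0,0,6.7,0.085],[0,0,0,0,0,6.7,0.085],[0,0,0,0,0,6.7,0.085],[0,0,0,0,0,6.7,0.085]]'
```

```text
15 60
 300 .....#####+........+##+.#...
 350 ...................+#+..#...
 400 .................###+#.+#...
 450 .............###.#...#.##...
 500 ..##+........#+..#...#..#++.
 550 ..###........#....+###.+#...
 600 ..######......+...++#####...
 650 ...########.......###+......
 700 ...#########......#.....#...
 750 ...###+..+#.......#...###...
 800 ...###.....##.......+####...
 850 ..............#.............
 900 ..............#.............
 950 ............................
1000 ............................
1050 ............................
60 200
 300 ............................
 350 ............................
 400 ............................
 450 .............###............
 500 .............####......+###.
 550 .............##........###..
 600 ....####.....##.....######..
 650 ...######.........###++.#...
 700 ...######.........#.....#...
 750 ....#####.........#######...
 800 ....#+##+..........######...
 850 ..............#.............
 900 ..............#+............
 950 ............................
1000 ............................
1050 ............................
200 500
 300 .+##........................
 350 ............................
 400 ............................
 450 ............................
 500 ............................
 550 ............................
 600 ............................
 650 ....+.......................
 700 ...######.........+######...
 750 .....####.........######+...
 800 ............................
 850 ............................
 900 ...+###########+............
 950 ....#############...........
1000 ....##############........##
1050 ....###############.......+#
time: 0.68
tool_pos: [271.0, -535.0, 249.7]
tcp_rot: [-180.0, 0.0, -20.4]
ft_force: [-0.5, -0.1, -0.7]
finger_gap: 85.1
grip_force: 0.0
```

```bash
python3 -m handwheel '[[0.015,-0.038,0,0,0,0,0.085],[0.015,-0.038,0,0,0,0,0.085],[0.015,-0.038,0,0,0,0,0.085],[0.015,-0.038,0,0,0,0,0.085],[0.015,-0.038,0,0,0,0,0.085],[0.015,-0.038,0,0,0,0,0.085],[0.015,-0.038,0,0,0,0,0.085],[0.015,-0.038,0,0,0,0,0.085]]'
python3 - <<'E'
from h import *
p,d=r.snapshot('top'); np.save('top1.npy',d); cv2.imwrite('pics/top1.png',p)
cv2.imwrite('pics/c.png',cv2.resize(p[130:225,115:245],None,fx=6,fy=6,interpolation=cv2.INTER_CUBIC))
E
```

```text
time: 1.35
tool_pos: [488.8, -288.9, 249.9]
tcp_rot: [-180.0, 0.0, -20.0]
ft_force: [0.9, -0.3, 0.3]
finger_gap: 85.1
grip_force: 0.0
```

View pics/c.png

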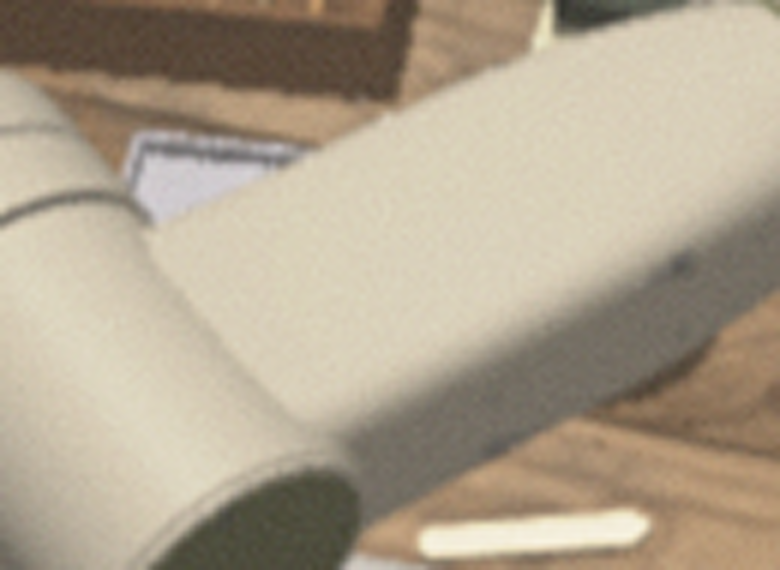

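The arm hides the keeper from the top camera here. The side view should now be clear, so I'll measure from there.

Run:
```python
from h import *
p,D=r.snapshot('side'); cv2.imwrite('pics/side1.png',p)
cv2.imwrite('pics/d.png',cv2.resize(p[150:210,205:305],None,fx=8,fy=8,interpolation=cv2.INTER_CUBIC))
P=cloud('side',D)
k=(D>0)&(P[...,2]>118)&(P[...,2]<140)&(np.hypot(P[...,0]-558,P[...,1]-37)<50);q=P[k];c=q[:,:2].mean(0);w=np.linalg.svd(q[:,:2]-c)[2][0];print('bar',k.sum(),c,np.degrees(np.arctan2(w[1],w[0])),np.percentile(q[:,2],[50,90]),(q[:,:2]-c)@w@[0] if 0 else np.ptp((q[:,:2]-c)@w))
k=(D>0)&(abs(P[...,2]-62)<4)&(np.hypot(P[...,0]-558,P[...,1]-36)<95)
q=P[k];x=np.linalg.lstsq(np.c_[2*q[:,:2],np.ones(len(q))],(q[:,:2]**2).sum(1),rcond=None)[0];print('ring',k.sum(),x[:2],np.sqrt(x[2]+x[:2]@x[:2]))
```

```text
bar 150 [557.88259704  34.17711619] 159.30444744262078 [129.71413404 136.19741815] 74.94714006279628
ring 359 [560.29745277  37.27620528] 74.25278470040327
```

View pics/d.png

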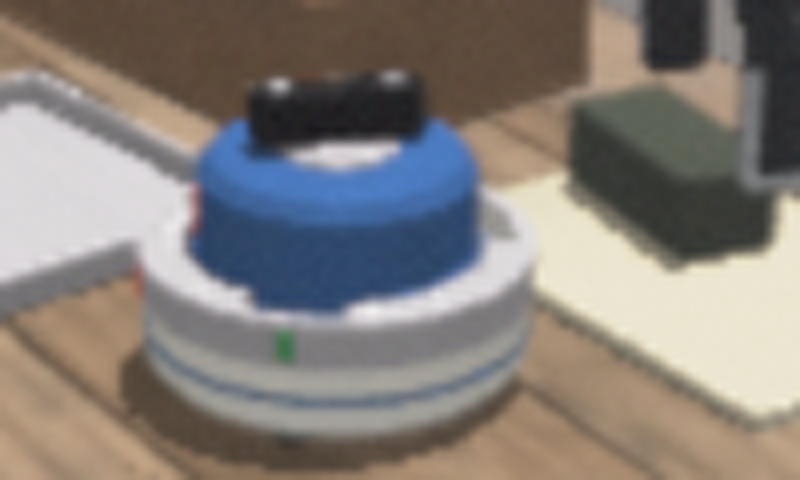

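The side crop shows the closed keeper, collar columns 143–538 (centre about 340), with the bar at columns 250–425 centred over it. The red marks are at left and the green at (285,345). Best estimate is centre (559.5, 37) with the bar yaw at −20°, so I'll move above it.

```bash
python3 -m handwheel '[[-0.005,-0.0405,0,0,0,0,0.085],[-0.005,-0.0405,0,0,0,0,0.085],[-0.005,-0.0405,0,0,0,0,0.085],[-0.005,-0.0405,0,0,0,0,0.085],[-0.005,-0.0405,0,0,0,0,0.085],[-0.005,-0.0405,0,0,0,0,0.085],[-0.005,-0.0405,0,0,0,0,0.085],[-0.005,-0.0405,0,0,0,0,0.085]]'
python3 -m handwheel '[[0,0,0.03,0,0,0,0.085],[0,0,0.03,0,0,0,0.085],[0,0,0,0,0,0,0.085],[0,0,0,0,0,0,0.085]]'
```

```text
time: 2.12
tool_pos: [561.3, 28.7, 250.0]
tcp_rot: [180.0, 0.0, -20.1]
ft_force: [0.4, -0.0, 0.2]
finger_gap: 84.7
grip_force: 0.0
time: 2.45
tool_pos: [559.6, 27.0, 188.2]
tcp_rot: [179.9, 0.3, -20.0]
ft_force: [0.9, -0.2, 0.7]
finger_gap: 85.1
grip_force: 0.0
```

```bash
python3 -m handwheel '[[-0.0034,-0.0094,0,0,0,0,0.06],[0,0,0.03,0,0,0,0.06],[0,0,0.02,0,0,0,0.06],[0,0,0.01,0,0,0,0.06],[0,0,0,0,0,0,0.06],[0,0,0,0,0,0,0.06]]' 60
python3 - <<'E'
from h import *
p,d=r.snapshot('side'); cv2.imwrite('pics/e.png',cv2.resize(p[110:210,190:320],None,fx=6,fy=6,interpolation=cv2.INTER_CUBIC))
E
```

```text
time: 2.95
tool_pos: [562.1, 37.1, 131.7]
tcp_rot: [-180.0, -0.1, -20.1]
ft_force: [0.0, 0.5, 0.3]
finger_gap: 60.0
grip_force: 0.0
```

View pics/e.png

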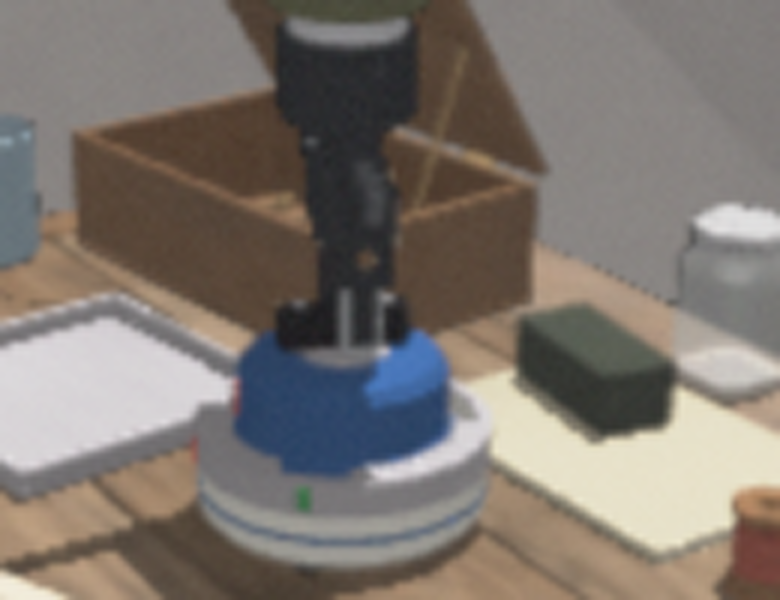

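Run:
```python
from h import *
f,cx,cy,R,t=cam('side')
def pr(X):
    c=R@np.array(X,float)+t; return ((f*c[0]/c[2]+cx+.4-190)*6,(f*c[1]/c[2]+cy+.4-110)*6)
y=np.radians(-20);tx=np.array([np.cos(y),np.sin(y)]);ty=np.array([np.sin(y),-np.cos(y)])
T=np.array([562.1,37.1])
for s in(-35,35):
    for w in(-11,11):
        g=T+ty*s+tx*w; print('finger',s,w,pr([*g,118]))
for c in([562.1,37.1],[559.5,37],[555,37],[557,37]):
    c=np.array(c);print(c,'bar ends',[pr([*(c+tx*e-ty*-9*1),120]) for e in(-38,38)],'collar',[pr([c[0]+85*np.cos(a),c[1]+85*np.sin(a),60])[0] for a in np.radians([150,-10,-20])])
    A=[pr([c[0]+85*np.cos(a),c[1]+85*np.sin(a),45]) for a in np.linspace(0,6.283,200)];print(min(a[0] for a in A),max(a[0] for a in A),max(a[1] for a in A))
```

```text
finger -35 -11 (np.float64(315.1875247243134), np.float64(309.6075724446458))
finger -35 11 (np.float64(352.9981285240516), np.float64(306.6200212338842))
finger 35 -11 (np.float64(341.98465506260953), np.float64(357.30740791245483))
finger 35 11 (np.float64(381.6013373797436), np.float64(353.9671173022164))
[562.1  37.1] bar ends [(np.float64(283.46383810978796), np.float64(339.6255467873932)), (np.float64(418.04150685775494), np.float64(328.6005012680867))] collar [np.float64(196.7029422615222), np.float64(482.33652675187795), np.float64(491.4816718336027)]
197.43518684726615 496.4388275125358 518.6170735017022
[559.5  37. ] bar ends [(np.float64(279.4810006779655), np.float64(340.6638886926016)), (np.float64(414.27007613865055), np.float64(329.61137739113343))] collar [np.float64(192.74085166192623), np.float64(478.806537496596), np.float64(487.9270043747713)]
193.49467860923244 492.84833904220625 519.8915904068302
[555  37] bar ends [(np.float64(272.40219872172884), np.float64(342.36192485451033)), (np.float64(407.54684824620426), np.float64(331.2643015451802))] collar [np.float64(185.71252798126898), np.float64(472.5048519649779), np.float64(481.5796651608807)]
186.50370097934223 486.43604233818814 521.978073559986
[557  37] bar ends [(np.float64(275.5516782137214), np.float64(341.6064396605953)), (np.float64(410.5380814616027), np.float64(330.52889859421464))] collar [np.float64(188.83944959519255), np.float64(475.3084034906269), np.float64(484.40355537805056)]
189.6145116154142 489.28886527812244 521.0497399104156
```

The crop shows fingers astride the bar; collar columns 196–491 and bar 278–408 match a centre of (559.5, 37). I'll shift −2.5 mm in x, go down 3 mm and close.

```bash
python3 -m handwheel '[[-0.0024,0.001,0.0025,0,0,0,0.03],[0,0,0,0,0,0,0.015],[0,0,0,0,0,0,0.01],[0,0,0,0,0,0,0.01],[0,0,0,0,0,0,0.01],[0,0,0,0,0,0,0.01]]' 80
```

```text
time: 3.5
tool_pos: [559.9, 38.4, 129.1]
tcp_rot: [-179.9, -0.1, -20.0]
ft_force: [1.9, 7.1, 3.0]
finger_gap: 16.7
grip_force: 79.5
```

```bash
python3 -m handwheel '[[0,-0.0015,0.002,0,0,0,0.01],[0,0,0.003,0,0,0,0.01],[0,0,0.002,0,0,0,0.01],[0,0,0,0,0,0,0.01],[0,0,0,0,0,0,0.01],[0,0,0,0,0,0,0.01]]'
```

```text
time: 4.0
tool_pos: [560.2, 38.6, 122.5]
tcp_rot: [-180.0, -0.1, -20.0]
ft_force: [-2.9, 1.3, 8.3]
finger_gap: 16.3
grip_force: 80.5
```

```bash
python3 -m handwheel '[[0,0,0.0005,0,0,-3,0.01],[0,0,0,0,0,-4,0.01],[0,0,0,0,0,-5,0.01],[0,0,0,0,0,-5,0.01],[0,0,0,0,0,-5,0.01],[0,0,0,0,0,-5,0.01],[0,0,0,0,0,-3,0.01],[0,0,0,0,0,0,0.01]]'; python3 -c "
from bench import r
s=r.sense();print(s['wrist_torque'])"
```

```text
time: 4.67
tool_pos: [560.9, 38.5, 122.5]
tcp_rot: [180.0, -0.2, 10.1]
ft_force: [-0.1, -0.4, 8.6]
finger_gap: 16.6
grip_force: 80.4
[-0.16851062  0.18569912 -0.02738667]
```

```bash
python3 -m handwheel '[[0,0,0,0,0,-5,0.01],[0,0,0,0,0,-5,0.01],[0,0,0,0,0,-5,0.01],[0,0,0,0,0,-5,0.01],[0,0,0,0,0,-5,0.01],[0,0,0,0,0,-5,0.01],[0,0,0,0,0,-4,0.01],[0,0,0,0,0,0,0.01]]'; python3 -c "
from bench import r
s=r.sense();print(s['wrist_torque'])"
```

```text
time: 5.33
tool_pos: [561.1, 38.4, 122.6]
tcp_rot: [179.8, -0.2, 44.2]
ft_force: [-0.3, -0.1, 8.2]
finger_gap: 16.0
grip_force: 80.4
[-0.08137995  0.06142834  0.05654056]
```

```bash
python3 -m handwheel '[[0,0,0,0,0,-2,0.01],[0,0,0,0,0,-2,0.01],[0,0,0,0,0,-1,0.01],[0,0,0,0,0,0,0.01],[0,0,0,0,0,0,0.01]]'; python3 -c "
from bench import r
s=r.sense();print(s['wrist_torque'])"
```

```text
time: 5.75
tool_pos: [561.1, 38.4, 122.6]
tcp_rot: [179.8, -0.1, 48.9]
ft_force: [-0.3, 0.7, 8.8]
finger_gap: 16.4
grip_force: 80.4
[-3.42853057e-02 -1.32380255e-04 -1.99307757e-01]
```

```bash
python3 -m handwheel '[[0,0,0,0,0,0.5,0.01],[0,0,-0.004,0,0,0,0.01],[0,0,-0.005,0,0,0,0.01],[0,0,-0.006,0,0,0,0.01],[0,0,-0.008,0,0,0,0.01],[0,0,0,0,0,0,0.01]]'
```

```text
time: 6.25
tool_pos: [559.6, 38.6, 144.5]
tcp_rot: [180.0, -0.0, 48.5]
ft_force: [-0.3, -0.7, -2.9]
finger_gap: 16.4
grip_force: 78.8
```

```bash
python3 -m handwheel '[[0,0,-0.015,0,0,0,0.01],[0,0,-0.02,0,0,0,0.01],[0,0,-0.02,0,0,0,0.01],[0,0,-0.02,0,0,0,0.01],[0,0,-0.005,0,0,0,0.01],[0,0,0,0,0,0,0.01]]'
python3 - <<'E'
from h import *
p,D=r.snapshot('side'); np.save('s2.npy',D); cv2.imwrite('pics/f.png',cv2.resize(p[100:215,150:310],None,fx=5,fy=5,interpolation=cv2.INTER_CUBIC))
E
```

```text
time: 6.75
tool_pos: [560.1, 38.5, 224.7]
tcp_rot: [179.9, -0.1, 48.5]
ft_force: [0.8, -0.3, -4.3]
finger_gap: 16.3
grip_force: 78.9
```

View pics/f.png

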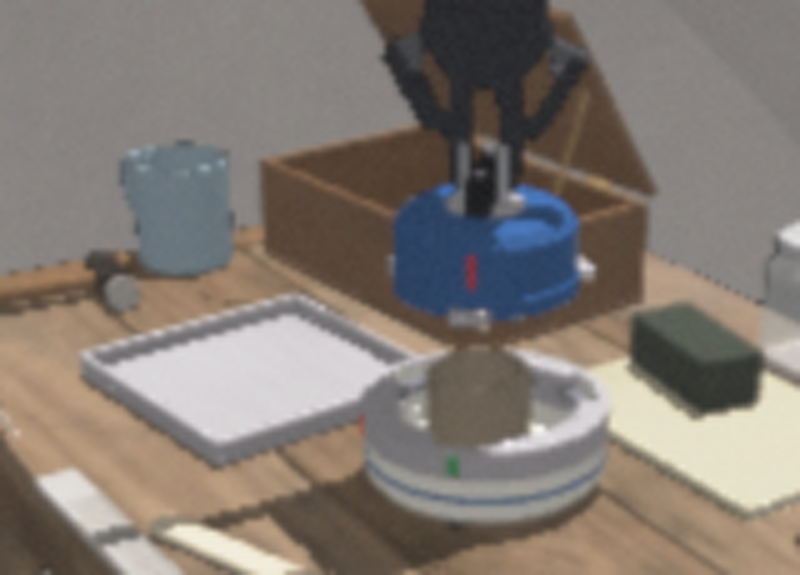

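The lid hangs level and free above the keeper. The grey-brown pot is at (480,395), and the tray rim corners are at left (82,360), back (293,297) and front (220,447). I'll refine the tray and pot positions from these.

Run:
```python
from h import *
S=lambda u,v,z:onz('side',150+u/5-.4,100+v/5-.4,z).round(1)
print(S(82,360,20),S(293,297,20),S(220,447,20), 'floor corners',S(108,368,4))
D=np.load('s2.npy');P=cloud('side',D)
k=(D>0)&(P[...,2]>66)&(P[...,2]<90)&(np.hypot(P[...,0]-560,P[...,1]-38)<50);q=P[k]
print('pot',k.sum(),q.mean(0),q.max(0)); x=np.linalg.lstsq(np.c_[2*q[:,:2],np.ones(len(q))],(q[:,:2]**2).sum(1),rcond=None)[0];print(x[:2],np.sqrt(x[2]+x[:2]@x[:2]))
k=(D>0)&(P[...,2]>1)&(P[...,2]<8)&(abs(P[...,0]-500)<70)&(abs(P[...,1]-265)<70);print('tray floor z',np.median(P[k][:,2]))
# delta to tray
T=r.sense()['tool_pos'];y=np.radians(48.5)
d=np.array([500,265])-T[:2];print('tx,ty',d@[np.cos(y),np.sin(y)],d@[np.sin(y),-np.cos(y)])
```

```text
[388.8 343.5  20. ] [584.8 374.7  20. ] [413.1 150.8  20. ] floor corners [412.4 353.5   4. ]
pot 253 [554.47936914  35.9265813   78.96352186] [588.78520287  74.57514111  89.54450644]
[555.39195946  38.1134582 ] 32.42999419991676
tray floor z 6.380554352849445
tx,ty 130.25770685783172 -194.46711815855485
```

```bash
python3 -m handwheel '[[0.009,-0.014,0,0,0,0,0.01],[0.0186,-0.0278,0,0,0,0,0.01],[0.0186,-0.0278,0,0,0,0,0.01],[0.0186,-0.0278,0,0,0,0,0.01],[0.0186,-0.0278,0,0,0,0,0.01],[0.0186,-0.0278,0,0,0,0,0.01],[0.0186,-0.0278,0,0,0,0,0.01],[0.009,-0.014,0,0,0,0,0.01]]'
python3 -m handwheel '[[0,0,0.03,0,0,0,0.01],[0,0,0.04,0,0,0,0.01],[0,0,0.03,0,0,0,0.01],[0,0,0.015,0,0,0,0.01],[0,0,0,0,0,0,0.01],[0,0,0,0,0,0,0.01]]'
```

```text
time: 7.47
tool_pos: [497.0, 267.7, 220.5]
tcp_rot: [-179.8, 0.2, 48.6]
ft_force: [0.2, 0.6, -4.4]
finger_gap: 16.2
grip_force: 79.0
time: 7.97
tool_pos: [497.5, 263.9, 105.5]
tcp_rot: [-179.9, 0.3, 48.5]
ft_force: [1.1, 0.7, -4.1]
finger_gap: 16.4
grip_force: 78.8
```

```bash
python3 -m handwheel '[[0.001,0,0.01,0,0,0,0.01],[0.001,0,0.006,0,0,0,0.01],[0,0,0.002,0,0,0,0.01],[0,0,0.001,0,0,0,0.01],[0,0,0,0,0,0,0.01],[0,0,0,0,0,0,0.01]]'
python3 -m handwheel '[[0,0,0.001,0,0,0,0.01],[0,0,0.001,0,0,0,0.01],[0,0,0,0,0,0,0.01]]'
```

```text
time: 8.47
tool_pos: [501.2, 266.4, 89.8]
tcp_rot: [180.0, -0.0, 48.5]
ft_force: [0.5, -0.6, -4.0]
finger_gap: 16.3
grip_force: 79.1
time: 8.72
tool_pos: [500.9, 266.3, 87.3]
tcp_rot: [180.0, -0.0, 48.5]
ft_force: [0.1, 0.2, -4.2]
finger_gap: 16.4
grip_force: 79.1
```

```bash
python3 -m handwheel '[[0,0,0.001,0,0,0,0.01],[0,0,0.001,0,0,0,0.01],[0,0,0,0,0,0,0.01]]'
python3 -m handwheel '[[0,0,0.001,0,0,0,0.01],[0,0,0,0,0,0,0.01]]'
python3 -m handwheel '[[0,0,0.001,0,0,0,0.01],[0,0,0,0,0,0,0.01]]'
```

```text
time: 8.97
tool_pos: [500.7, 266.2, 85.0]
tcp_rot: [-180.0, 0.0, 48.5]
ft_force: [-0.1, -0.1, -3.4]
finger_gap: 16.8
grip_force: 79.1
time: 9.13
tool_pos: [500.8, 266.3, 84.1]
tcp_rot: [-180.0, 0.0, 48.5]
ft_force: [0.2, -0.1, -3.5]
finger_gap: 16.7
grip_force: 79.1
time: 9.3
tool_pos: [501.1, 266.4, 83.9]
tcp_rot: [180.0, -0.0, 48.5]
ft_force: [-1.5, -0.5, 0.8]
finger_gap: 16.8
grip_force: 79.5
```

```bash
python3 -m handwheel '[[0,0,0.0003,0,0,0,0.02],[0,0,0,0,0,0,0.035],[0,0,0,0,0,0,0.05],[0,0,0,0,0,0,0.05],[0,0,-0.01,0,0,0,0.05],[0,0,-0.03,0,0,0,0.05],[0,0,-0.04,0,0,0,0.05],[0,0,-0.04,0,0,0,0.05]]'
```

```text
time: 9.97
tool_pos: [499.9, 265.9, 204.0]
tcp_rot: [-179.9, 0.1, 48.5]
ft_force: [1.2, 0.2, 0.3]
finger_gap: 49.9
grip_force: 0.0
```

Run:
```python
from h import *
I=[]
for n in('top','side'):
    p,D=r.snapshot(n); P=cloud(n,D); cv2.imwrite(f'pics/g_{n}.png',p)
    k=(D>0)&(P[...,2]>70)&(P[...,2]<100)&(np.hypot(P[...,0]-559,P[...,1]-38)<55);q=P[k]
    print(n,k.sum(),q.mean(0) if k.sum() else '',np.percentile(q[:,2],[50,90]) if k.sum() else '')
    k2=k&(abs(P[...,2]-87)<4.5);q=P[k2]
    if len(q)>8: print('rim circle',cv2.minEnclosingCircle(q[:,:2].astype(np.float32)),len(q))
    c=p[130:200,150:250] if n=='top' else p[140:215,205:305]
    I.append(cv2.resize(c,(400*1,c.shape[0]*4),interpolation=cv2.INTER_CUBIC))
s=cv2.imread('pics/g_side.png')
I=[cv2.resize(I[0],None,fx=1,fy=300/280),I[1]]
row2=cv2.resize(s[130:205,150:290],(560,300),interpolation=cv2.INTER_CUBIC)
row2=cv2.copyMakeBorder(row2,0,0,0,240,cv2.BORDER_CONSTANT)
cv2.imwrite('pics/g.png',np.vstack([np.hstack(I),row2]))
```

```text
top 136 [554.77464295  37.64471933  82.93899812] [84.01369178 88.89812946]
rim circle ((553.066650390625, 39.123199462890625), 37.506919860839844) 77
side 219 [554.91319844  36.20381772  80.76778564] [81.17837504 88.08674839]
rim circle ((555.8782348632812, 39.0714225769043), 35.96376419067383) 95
```

View pics/g.png

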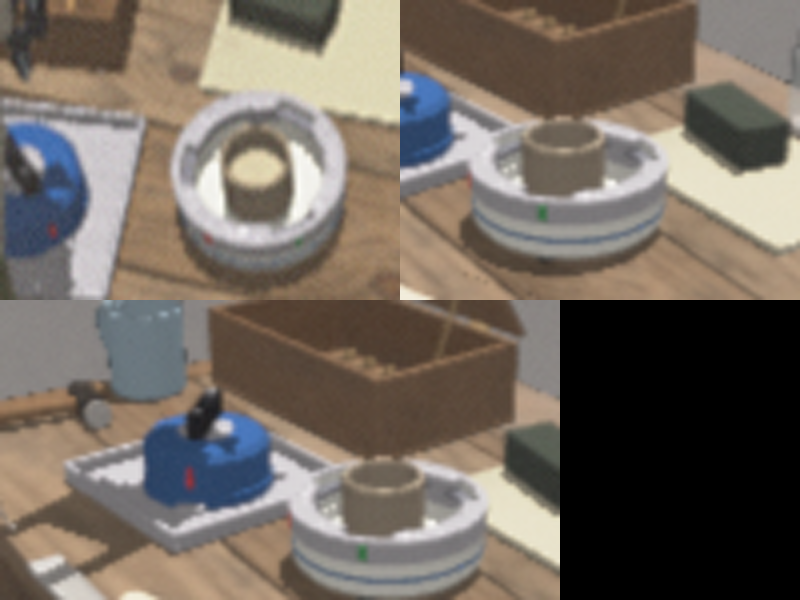

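Run:
```python
from h import *
def proj(n,X):
    f,cx,cy,R,t=cam(n);c=(R@np.array(X).T).T+t;return np.c_[f*c[:,0]/c[:,2]+cx+.4,f*c[:,1]/c[:,2]+cy+.4]
a=np.linspace(0,6.28,120)
for c in((559.5,38),(556,38.5),(553,39)):
    for n in('top','side'):
        A=proj(n,np.c_[c[0]+36*np.cos(a),c[1]+36*np.sin(a),a*0+87])
        A=(A-[150,130])*[4,4*300/280] if n=='top' else (A-[205,140])*4+[400,0]
        K=proj(n,np.c_[c[0]+85*np.cos(a),c[1]+85*np.sin(a),a*0+63]); K=(K-[150,130])*[4,4*300/280] if n=='top' else (K-[205,140])*4+[400,0]
        print(c,n,'rim',A.min(0).round(),A.max(0).round(),'collar',K.min(0).round(),K.max(0).round())
```

```text
(559.5, 38) top rim [219. 120.] [294. 186.] collar [171.  91.] [345. 247.]
(559.5, 38) side rim [526. 118.] [611. 153.] collar [468. 121.] [669. 206.]
(556, 38.5) top rim [217. 123.] [292. 189.] collar [169.  94.] [344. 250.]
(556, 38.5) side rim [522. 119.] [607. 154.] collar [464. 122.] [665. 207.]
(553, 39) top rim [216. 125.] [291. 192.] collar [168.  96.] [342. 253.]
(553, 39) side rim [518. 120.] [604. 154.] collar [460. 122.] [662. 208.]
```

The lid lies flat, bar up, inside the tray. In the side crop the pot rim spans columns 522–606 and in the top crop 222–293, which puts its centre at about (555.5, 38). I'll pinch the wall on the −x/+y side at about (532, 59).

```bash
python3 -m handwheel '[[-0.0223,0.0268,0,0,0,0,0.032],[-0.0223,0.0268,0,0,0,0,0.032],[-0.0223,0.0268,0,0,0,0,0.032],[-0.0223,0.0268,0,0,0,0,0.032],[-0.0223,0.0268,0,0,0,0,0.032],[-0.0223,0.0268,0,0,0,0,0.032],[0,0,0,0,0,0,0.032],[0,0,0,0,0,0,0.032]]'
python3 -m handwheel '[[0,0,0.03,0,0,0,0.032],[0,0,0.03,0,0,0,0.032],[0,0,0.015,0,0,0,0.032],[0,0,0,0,0,0,0.032],[0,0,0,0,0,0,0.032]]'
```

```text
time: 10.73
tool_pos: [532.9, 57.8, 203.7]
tcp_rot: [180.0, -0.0, 48.3]
ft_force: [-0.2, 0.5, -0.8]
finger_gap: 32.1
grip_force: 0.0
time: 11.15
tool_pos: [531.7, 60.6, 127.6]
tcp_rot: [-179.9, 0.1, 48.5]
ft_force: [-0.1, 0.4, 1.6]
finger_gap: 31.8
grip_force: 0.0
```

```bash
python3 -m handwheel '[[0.0005,0.001,0.015,0,0,0,0.032],[0,0,0.008,0,0,0,0.032],[0,0,0.005,0,0,0,0.032],[0,0,0,0,0,0,0.032],[0,0,0,0,0,0,0.032]]'
python3 - <<'E'
from h import *
s=cv2.vconcat([cv2.resize(r.snapshot('side')[0][140:215,205:305],None,fx=8,fy=8,interpolation=cv2.INTER_CUBIC)]);cv2.imwrite('pics/k.png',s)
E
```

```text
time: 11.57
tool_pos: [533.8, 59.4, 100.6]
tcp_rot: [180.0, -0.0, 48.5]
ft_force: [-0.2, 0.3, 0.2]
finger_gap: 32.3
grip_force: 0.0
```

View pics/k.png

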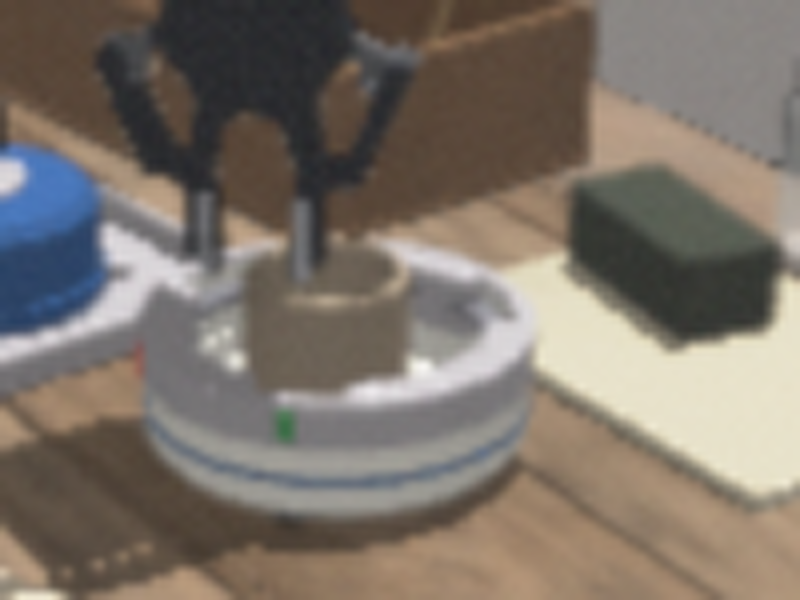

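The inner finger is just inside the pot's rim at (305,275) and the outer finger stands clear outside at (205,260). I'll go down 11 mm and close.

```bash
python3 -m handwheel '[[0,-0.001,0.006,0,0,0,0.032],[0,0,0.005,0,0,0,0.032],[0,0,0,0,0,0,0.032],[0,0,0,0,0,0,0.018],[0,0,0,0,0,0,0.012],[0,0,0,0,0,0,0.008],[0,0,0,0,0,0,0.003],[0,0,0,0,0,0,0.003]]' 60
```

```text
time: 12.28
tool_pos: [533.0, 59.9, 89.2]
tcp_rot: [180.0, -0.0, 48.5]
ft_force: [0.7, -0.2, 0.2]
finger_gap: 5.8
grip_force: 59.1
```

```bash
python3 -m handwheel '[[0,0,0,0,0,0,0.003],[0,0,0,0,0,0,0.003]]'
```

```text
time: 12.45
tool_pos: [533.0, 59.9, 89.2]
tcp_rot: [180.0, -0.0, 48.5]
ft_force: [-0.1, 1.0, -0.0]
finger_gap: 6.1
grip_force: 59.1
```

```bash
python3 -m handwheel '[[0,0,0,0,0,0,0.001],[0,0,-0.004,0,0,0,0.001],[0,0,-0.008,0,0,0,0.001],[0,0,-0.015,0,0,0,0.001],[0,0,-0.02,0,0,0,0.001],[0,0,-0.025,0,0,0,0.001],[0,0,-0.02,0,0,0,0.001],[0,0,-0.01,0,0,0,0.001]]' 80
python3 - <<'E'
from h import *
p,D=r.snapshot('side');cv2.imwrite('pics/m.png',p);P=cloud('side',D);s=r.sense();T=s['tool_pos'];print(T,s['ft_force'],s['wrist_torque'],s['finger_gap'])
k=(D>0)&(P[...,2]>110)&(P[...,2]<175)&(np.hypot(P[...,0]-T[0]-22,P[...,1]-T[1]+22)<50)&(p.astype(int)[...,2]-p.astype(int)[...,0]>12)
q=P[k];print(k.sum(),q.min(0),q.max(0),q.mean(0))
q=q[abs(q[:,2]-140)<20];x=np.linalg.lstsq(np.c_[2*q[:,:2],np.ones(len(q))],(q[:,:2]**2).sum(1),rcond=None)[0];print('pot centre',x[:2],np.sqrt(x[2]+x[:2]@x[:2]))
y=np.radians(48.5);d=np.array([502,-260])-(T[:2]+[22.5,-21.5]);print('move',d,'tx,ty',d@[np.cos(y),np.sin(y)],d@[np.sin(y),-np.cos(y)])
E
```

```text
time: 13.12
tool_pos: [533.8, 59.9, 194.2]
tcp_rot: [179.9, -0.1, 48.5]
ft_force: [0.4, -0.0, -4.3]
finger_gap: 5.4
grip_force: 79.0
[534.4979817   59.8795204  195.38616694] [ 0.73205694 -0.15011978 -3.6466412 ] [ 0.19188392 -0.03285303  0.00040144] 5.6838993622525145
288 [5.19079806e+02 5.56761922e-02 1.29964450e+02] [581.71056057  70.08757353 174.74021253] [541.87946683  17.76268695 153.37092211]
pot centre [555.77566477  38.60765022] 34.44021958384959
move [ -54.9979817 -298.3795204] tx,ty -259.9158140512277 156.52119916653456
```

```bash
python3 -m handwheel '[[-0.012,0.007,0,0,0,0,0.001],[-0.026,0.0157,0,0,0,0,0.001],[-0.032,0.0193,0,0,0,0,0.001],[-0.032,0.0193,0,0,0,0,0.001],[-0.032,0.0193,0,0,0,0,0.001],[-0.032,0.0193,0,0,0,0,0.001],[-0.032,0.0193,0,0,0,0,0.001],[-0.032,0.0193,0,0,0,0,0.001]]'
python3 -m handwheel '[[-0.02,0.012,0,0,0,0,0.001],[-0.01,0.006,0,0,0,0,0.001],[0,0,0.015,0,0,0,0.001],[0,0,0.03,0,0,0,0.001],[0,0,0.025,0,0,0,0.001],[0,0,0.01,0,0,0,0.001],[0,0,0,0,0,0,0.001],[0,0,0,0,0,0,0.001]]'
python3 - <<'E'
from h import *
p,D=r.snapshot('side');cv2.imwrite('pics/n.png',p);P=cloud('side',D);s=r.sense();T=s['tool_pos'];print(T)
c=p.astype(int);k=(D>0)&(P[...,2]>40)&(P[...,2]<110)&(np.hypot(P[...,0]-T[0]-22,P[...,1]-T[1]+22)<50)&(c[...,2]-c[...,0]>12)
q=P[k];print(k.sum(),np.percentile(q,[1,99],axis=0))
q=q[(q[:,2]<92)];x=np.linalg.lstsq(np.c_[2*q[:,:2],np.ones(len(q))],(q[:,:2]**2).sum(1),rcond=None)[0];print('pot centre',x[:2],np.sqrt(x[2]+x[:2]@x[:2]))
cork=(c[...,2]-c[...,0]>70)&(c[...,2]>150)&(abs(P[...,2]-5)<8)&(np.hypot(P[...,0]-502,P[...,1]+260)<75);v,u=np.nonzero(cork);q=np.array([onz('side',a,b,5)[:2] for a,b in zip(u,v)],np.float32);print('mat',len(q),cv2.minEnclosingCircle(q))
E
```

```text
time: 13.83
tool_pos: [482.5, -205.4, 189.5]
tcp_rot: [-179.9, 0.0, 48.5]
ft_force: [0.3, -0.0, -5.9]
finger_gap: 5.8
grip_force: 79.0
time: 14.5
tool_pos: [477.1, -237.8, 110.5]
tcp_rot: [-179.9, 0.0, 48.5]
ft_force: [-0.1, 0.2, -4.9]
finger_gap: 5.2
grip_force: 79.1
[ 478.14459097 -238.51990216  111.96369585]
737 [[ 463.09941936 -294.92740892   46.86429674]
 [ 530.40834517 -228.9591016   109.32133214]]
pot centre [ 497.48641337 -260.52329845] 32.88700125844853
mat 404 ((502.4181823730469, -259.3175048828125), 63.53722381591797)
```

```bash
python3 -m handwheel '[[0.001,0,0.012,0,0,0,0.001],[0,0.001,0.012,0,0,0,0.001],[0,0,0.006,0,0,0,0.001],[0,0,0.003,0,0,0,0.001],[0,0,0.001,0,0,0,0.001],[0,0,0,0,0,0,0.001],[0,0,0,0,0,0,0.001]]'
python3 -m handwheel '[[0,0,0.001,0,0,0,0.001],[0,0,0.001,0,0,0,0.001],[0,0,0,0,0,0,0.001]]'
python3 -m handwheel '[[0,0,0.001,0,0,0,0.001],[0,0,0,0,0,0,0.001]]'
```

```text
time: 15.13
tool_pos: [479.1, -238.6, 77.2]
tcp_rot: [180.0, -0.0, 48.5]
ft_force: [-0.4, 0.3, -5.8]
finger_gap: 5.4
grip_force: 79.1
time: 15.38
tool_pos: [479.1, -238.5, 75.1]
tcp_rot: [180.0, -0.0, 48.5]
ft_force: [-0.7, -0.3, -5.7]
finger_gap: 5.4
grip_force: 79.1
time: 15.55
tool_pos: [478.9, -238.4, 73.9]
tcp_rot: [-180.0, 0.0, 48.5]
ft_force: [-0.0, -0.0, -6.0]
finger_gap: 5.3
grip_force: 79.0
```

Contact is expected near z = 72.

```bash
python3 -m handwheel '[[0,0,0.001,0,0,0,0.001],[0,0,0,0,0,0,0.001]]'
python3 -m handwheel '[[0,0,0.0007,0,0,0,0.001],[0,0,0,0,0,0,0.001]]'
python3 -m handwheel '[[0,0,0.0007,0,0,0,0.001],[0,0,0,0,0,0,0.001]]'
```

```text
time: 15.72
tool_pos: [479.0, -238.4, 73.0]
tcp_rot: [180.0, -0.0, 48.5]
ft_force: [-0.3, -0.9, -5.5]
finger_gap: 5.6
grip_force: 79.0
time: 15.88
tool_pos: [479.1, -238.5, 72.6]
tcp_rot: [180.0, -0.0, 48.5]
ft_force: [-1.2, 1.0, -1.1]
finger_gap: 5.2
grip_force: 79.4
time: 16.05
tool_pos: [479.1, -238.5, 72.3]
tcp_rot: [180.0, -0.0, 48.5]
ft_force: [-3.8, 2.6, 4.0]
finger_gap: 5.7
grip_force: 79.9
```

```bash
python3 -m handwheel '[[0,0,-0.0004,0,0,0,0.012],[0,0,0,0,0,0,0.02],[0,0,0,0,0,0,0.03],[0,0,0,0,0,0,0.03],[0,0,-0.01,0,0,0,0.03],[0,0,-0.03,0,0,0,0.03],[0,0,-0.04,0,0,0,0.03],[0,0,-0.04,0,0,0,0.03]]'
python3 -m handwheel '[[-0.03,0,-0.02,0,0,0,0.03],[-0.03,0,-0.02,0,0,0,0.03],[0,0,0,0,0,0,0.03],[0,0,0,0,0,0,0.03],[0,0,0,0,0,0,0.03]]'
python3 - <<'E'
from h import *
p,D=r.snapshot('side');cv2.imwrite('pics/q.png',p);P=cloud('side',D);c=p.astype(int)
k=(D>0)&(P[...,2]>15)&(P[...,2]<85)&(np.hypot(P[...,0]-500,P[...,1]+260)<55);q=P[k];print(k.sum(),np.percentile(q,[1,99],axis=0))
k2=k&(abs(P[...,2]-69)<4);print('rim',k2.sum(),cv2.minEnclosingCircle(P[k2][:,:2].astype(np.float32)))
k=(D>0)&(P[...,2]>25)&(P[...,2]<100)&(np.hypot(P[...,0]-501,P[...,1]-266)<90);q=P[k];print('lid',k.sum(),np.percentile(q,[1,99],axis=0))
E
```

```text
time: 16.72
tool_pos: [478.0, -237.9, 193.0]
tcp_rot: [-179.9, 0.0, 48.5]
ft_force: [1.1, -1.6, 0.3]
finger_gap: 29.8
grip_force: 0.0
time: 17.13
tool_pos: [439.2, -283.3, 232.3]
tcp_rot: [180.0, -0.0, 48.4]
ft_force: [-0.8, 0.5, -0.3]
finger_gap: 29.6
grip_force: 0.0
719 [[ 466.38162606 -295.65852131   16.19330704]
 [ 533.0341967  -228.49971902   72.30916426]]
rim 157 ((501.9593811035156, -259.6116943359375), 37.04558563232422)
lid 583 [[441.67336539 205.53110199  25.55981944]
 [549.8511428  306.28958487  91.35163399]]
```

Depth shows the pot upright on the mat, with its rim at about 70 mm and its centre within 2 mm of the mat's. The lid is flat in the tray and the gripper is clear of everything.

```bash
python3 -c "
from bench import r
print(r.hand_in())"
```

```text
the job is handed in; nothing more can be done
None
```

The lid is off and lies flat, bar up, in the drip tray, and the paste pot stands upright on the cork mat. I handed the job in at about 17 s; no verdict came back.

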